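# Unhook the finds tray and hold it level over the pad

### The arm

A 7-joint arm with a two-finger parallel gripper is mounted at the origin on a cart in front of the work surface, level with it; the furniture and walls round the work are solid. World frame = base frame: x ahead of the robot, y to its left, z up, the work surface at z = 0. Lengths are in m, angles in rad, forces in N, time in s.
With the tool pointing down it reaches from about 0.425 to 0.925 m from the base axis. Payload 6.8 kg.
Tool frame: the origin (TCP) lies at the very end of the fingers, on their centre line; the grasp point (between the pads) lies 19 mm behind it; z points along the fingers, y is the line along which they close (so a half turn about z gives the same grasp; the last joint's range is limited). The gripper opens to 85 mm and grips with 20 to 120 N. Pads are 22 mm wide; open, the fingers measure 114 mm over their backs; the gripper's body (76 mm by 85 mm) begins 54 mm behind the grasp point. The pads swing forward as they close: fully open they stand 13 mm farther back than shut.
Start: joints at [-1.293, 0.477, 0.022, 1.555, -0.011, 1.109, -0.083], TCP at [0.254, 0.625, 0.231] pointing down, gripper open.
Joint ranges: [-2.96, 2.96], [-0.34, 2.1], [-1.41, 1.46], [0.24, 2.44], [-1.37, 4.51], [0.17, 1.92], [-2.96, 2.96]. Speed limits (rad/s): [2.39, 2.39, 3.14, 3.14, 3.14, 3.14, 3.14].

### API

Orientations are given as a rotation vector (axis times angle).
In Python, from bench import get_obs, viewer, r gives the robot as it stands. The module is installed in compiled form; this text tells all that it offers.
- The arm moves only by the tool play_rows, never from a script. Its argument "commands" is a list that holds one entry, the list of rows, each a list of 5 numbers: the gripper's target within -1 to 1 (shut at 1, half-way at 0, fully open at -1), then the shift along the tool's x, y, z scaled (see below), then the turn about the tool's z scaled (see below). A call has 1 to 12 rows; each row is the pose to reach, as a shift and turn from the pose commanded when the call began, along the tool's axes at that moment; what a row does not reach only later rows make up. The controller multiplies each number of a shift by 0.2 m and each number of a turn by pi/2 rad. A row lasts 1/12 s, in which the tool goes at most 41.7 mm and 7.16 degrees, less where a joint would pass 70% of its speed; a pose out of reach is approached as far as the arm can. A call with a number of a shift or a turn outside -1 to 1 is refused whole. A call with a gripper value outside its range is refused whole. The fingers move at their own pace and stop on an object; "grip_force" is the grip in N (left out, the last holds). Time passes only in rows, so rows that repeat a pose let the fingers close. It gives the time, the measured TCP pose, the force, the opening and the grip force at its end, in the units of the state.
- get_obs(): the state, without advancing time (a new reading comes with each control period).
- viewer.grab_frame(name): name is "scene" or "side" or "wrist"; returns a dict with "pixels" (420x560x3 uint8, red, green, blue), "fovy" (degrees; the focal length in pixels is half the picture's height over the tangent of half this angle, whatever the lens; pixels are square), "cx", "cy" (the principal point, pixels), "world_to_cam" (4x4, takes a point from world to camera coordinates); the wrist camera has in their place "hand_eye" (4x4, takes a point from camera to tool coordinates, whose origin is the TCP and whose axes are the flange's). Camera axes: x right, y up, looking along -z (the intrinsics and any distortion apply to the point x, -y, -z); pixel columns grow to the right and rows downward; lengths in m; the calibration is good to about 2 mm. The wrist camera is an equidistant fisheye: a pixel r from the principal point sees the ray r / f radians off the axis. A picture is of the moment at which its call begins: read the wrist's pose just before it. There is no depth.
- r.hand_in(): hands the job in; it is judged then, once.
Trained networks look in a picture, given as the dict that the camera call returned (one of the last four; its "shot" number tells which), for a name from the list of things; names that differ only in an ending like _2 or _b are one class to them, and where a whole thing is asked for, a point or a joint stands for the part that bears it (a point fixed in the world has none). Each returns a list of dicts, best first, with "score" (0 to 1); they miss things now and then, are a little off and sometimes report something else, mostly with a low value. They report only what shows in the picture. A call takes as long as a camera call. They do not tell look-alikes from the thing itself.
- viewer.trace(picture, thing): "pixels" (420x560 bool, what is visible of it) and "rect" ([left, top, right, bottom] in pixels, round what is visible of it).
The state is a dict: "clock": time; "joints": joint angles; "qvel": joint speeds; "tau": joint torques, N m; "tcp_pos": TCP position; "orientation": TCP orientation; "contact_force": force on the tool from outside, world axes, zero at the start; "moment": the same for the moment, N m; "grip_width": finger opening in m; "gripper_force": force on a finger pad.
Only numpy, scipy, OpenCV 4.12 (cv2) and the standard library are available. Lean on these libraries where they do the work, as an engineer would, in place of code of your own. Each camera call takes 0.05 s, during which the arm holds its last target. There are 200 camera calls.

### The job

One of the two carriers on the hook stands is a rectangular metal tray with a sherd lying in it, the other an empty round dish. Take the tray by its wooden grip, lift it up and off its hook, and bring it over the middle of the grey padded mat, level all the way so that the sherd stays in it; leave everything else as it is. Finish while still holding the tray there, level and still, its underside about 10 cm above the desk, for the conservator to take the sherd out: do not put it down or let go.

Things in the scene. Friction and masses are not known exactly. Their poses are not given: they have to be found in the camera images.
- tray_grip (a point): Upright wooden grip block, 22 (x) x 30 (y) x 50 mm (z, vertical). Point at its centre; axes as the tray's. It is straight above the tray's centre, 149 mm above the tray's underside, and 189 mm above the desk while hung. Pinch it across either pair of faces; across the 30 mm (y) the fingers stay beside the hook's arm and tip. Tray and load weigh 0.25 to 0.4 kg.
- tray: the loose metal tray, 90 (x) x 120 (y) x 30 mm, 96 x 126 over the rim, floor 3 mm. A rigid hoop of 6 mm wire stands in its y-z plane from the two short sides to an apex 120 mm above the underside; the hook's arm passes under the apex along x, the wooden grip stands on it. Origin: centre of the underside, z up. It hangs freely, underside 40 mm above the desk, axes about as its stand's.
- tray_sherd: flat pottery sherd, 69 x 64 x 14 mm, lying loose on the tray's floor. Origin: centre of its underside.
- hook_stand_a: hook stand, fixed: 115x75x10 mm foot, 8 mm round post 90 mm along +x from the origin, and from its top a level 8 mm arm along -x, upper side 156 mm above the desk; its upturned tip, 29 mm along -x, is 172 mm high (the highest point): a hung hoop must rise over 16 mm to leave along -x. Origin: on the desk below the hanging point. The tray hangs on this one. It may be the left or the right one.
- hook_stand_b: hook stand, fixed: 115x75x10 mm foot, 8 mm round post 90 mm along +x from the origin, and from its top a level 8 mm arm along -x, upper side 156 mm above the desk; its upturned tip, 29 mm along -x, is 172 mm high (the highest point): a hung hoop must rise over 16 mm to leave along -x. Origin: on the desk below the hanging point. The dish hangs on this one.
- dish_grip (a point): the grip of the empty dish, to be left alone. Upright wooden grip block, 22 (x) x 30 (y) x 50 mm (z, vertical). Point at its centre; axes as the dish's.
- dish: the empty round metal dish, 110 mm across and 30 mm high, with the same kind of hoop and grip as the tray, hanging on the other stand, underside 40 mm above the desk. To be left alone. Origin: centre of the underside.
- pad: grey padded mat, 160 x 160 x 6 mm, fixed flat on the desk between the stands. Origin: centre of its underside, on the desk; z up.
- spring_clamp: bystander, loose, to be left alone: black spring clamp lying flat, 158 x 115 x 26 mm. Origin: centre of its underside.
- front_sherd: bystander, loose, to be left alone: pottery sherd nearest the robot, 85 x 122 x 33 mm. Origin: centre of its underside.
- back_sherd_a: bystander, loose, to be left alone: pottery sherd behind the mat, left, 97 x 94 x 23 mm. Origin: centre of its underside.
- back_sherd_b: bystander, loose, to be left alone: pottery sherd behind the mat, right, 106 x 105 x 20 mm. Origin: centre of its underside.
There are look-alikes about, which are no part of the job. Leave any orange look-alike of the tray alone.

How it is judged:
By the outcome, as a careful person would: the job done as asked, in the order asked, and still so for the second after the job is handed in, while the arm keeps its last pose, push and grip.
It also fails if it takes over 40 s, if anything falls off the work surface, if the arm or the gripper's body presses on something with over 40 N, if the wrist force passes 120 N, or if a joint passes its speed limit or range.

## Working session

There is one attempt and no reset: what is moved stays moved. The work goes in short steps, Python scripts to look and compute and a tool call to move; the robot and the scene stay as the last step left them, time stands still between calls to the robot, and variables do not carry over. Pictures are saved under pics/ and viewed, at most 10 in all, crops included, and the job is handed in when it is done.

Besides the shell and the picture viewer there is one more tool, called after "Call:" as a command line: name --argument value ..., lists and objects as JSON in quotes. play_rows: Moves the arm, as the interface text tells. Shifts and turns lie within -1 to 1; 1 stands for 0.2 m of shift or pi/2 rad of turn. Its arguments: {"type":"object","properties":{"commands":{"type":"array","items":{"type":"array","items":{"type":"array","items":{"type":"number","minimum":-1,"maximum":1}}}},"grip_force":{"type":"number"}},"required":["commands"]}

```bash
mkdir -p pics; python3 - <<'E'
from bench import get_obs, viewer, r
import cv2,numpy as np
o=get_obs()
print({k:np.round(v,3).tolist() for k,v in o.items()})
for n in ("scene","side"):
    p=viewer.grab_frame(n); cv2.imwrite(f"pics/{n}0.png",p["pixels"][:,:,::-1])
    print(n,p["fovy"],p["cx"],p["cy"],np.round(p["world_to_cam"],3).tolist(),[k for k in p])
    for t in ("tray","tray_grip","tray_sherd","hook_stand_a","pad","dish"):
        for d in viewer.trace(p,t)[:3]: print(t,round(d["score"],2),d["rect"],int(d["pixels"].sum()))
E
```

```text
{'clock': 0.0, 'joints': [-1.293, 0.478, 0.022, 1.556, -0.012, 1.109, -0.083], 'qvel': [0.001, -0.001, -0.001, 0.002, -0.0, 0.002, -0.001], 'tau': [-0.001, -59.643, 1.608, -28.121, 0.012, 0.009, 0.0], 'tcp_pos': [0.254, 0.625, 0.23], 'orientation': [-0.602, -3.083, 0.003], 'contact_force': [0.497, -0.359, 0.649], 'moment': [-0.033, -0.045, -0.027], 'gripper_force': 0.0, 'grip_width': 0.085}
scene 51.82695220821639 279.7612850424149 211.3680636241553 [[0.615, -0.789, 0.001, -0.377], [0.572, 0.447, 0.687, -0.384], [-0.543, -0.422, 0.726, -1.081], [0.0, 0.0, 0.0, 1.0]] ['pixels', 'fovy', 'cx', 'cy', 'world_to_cam', 'shot']
tray 0.94 [292.1, 233.2, 345.4, 297.7] 1437
tray 0.91 [366.8, 234.6, 414.2, 295.5] 1668
tray_grip 0.9 [291.2, 234.4, 348.4, 298.5] 1509
tray_grip 0.85 [364.6, 231.0, 412.6, 294.0] 1706
tray_sherd 0.62 [307.2, 265.6, 328.5, 287.6] 308
hook_stand_a 0.73 [315.7, 230.5, 341.4, 263.6] 206
hook_stand_a 0.67 [182.1, 162.5, 222.7, 209.2] 259
pad 0.93 [223.3, 229.8, 291.0, 281.9] 2173
dish 0.61 [178.4, 155.7, 211.2, 210.1] 933
side 48.18719551121854 279.2720381531468 206.25659404799427 [[0.888, -0.459, 0.02, -0.493], [0.183, 0.395, 0.9, -0.186], [-0.421, -0.796, 0.435, -0.95], [0.0, 0.0, 0.0, 1.0]] ['pixels', 'fovy', 'cx', 'cy', 'world_to_cam', 'shot']
tray 0.93 [265.2, 206.1, 339.3, 309.8] 2685
tray 0.81 [380.7, 238.5, 442.3, 342.9] 3422
tray 0.49 [163.8, 194.3, 191.2, 222.8] 551
tray_grip 0.89 [261.6, 201.7, 342.0, 308.4] 2911
tray_grip 0.62 [381.4, 237.7, 441.6, 342.1] 3283
tray_sherd 0.95 [286.1, 274.8, 318.9, 289.0] 443
hook_stand_a 0.91 [294.8, 222.7, 353.8, 308.5] 650
hook_stand_a 0.83 [202.1, 149.0, 254.6, 210.8] 562
pad 0.78 [205.2, 231.7, 295.7, 279.4] 2232
pad 0.31 [194.5, 133.6, 237.7, 202.2] 1056
dish 0.84 [197.2, 134.0, 240.4, 202.4] 1064
```

View pics/scene0.png

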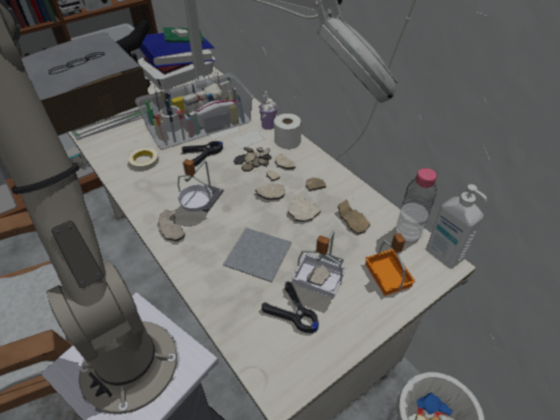

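View pics/side0.png

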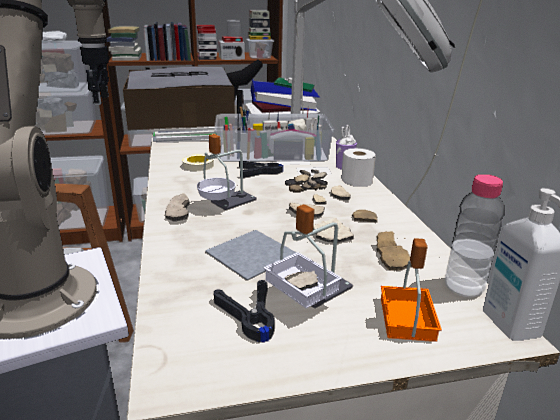

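```bash
cat > h.py <<'E'
from bench import get_obs, viewer, r
import cv2,numpy as np
from scipy.optimize import minimize
def proj(p,X):
    M=np.array(p["world_to_cam"]); f=210/np.tan(np.radians(p["fovy"]/2))
    c=np.atleast_2d(X)@M[:3,:3].T+M[:3,3]
    return np.c_[p["cx"]+f*c[:,0]/-c[:,2], p["cy"]+f*c[:,1]/c[:,2]]
def box(sx,sy,z0,z1): return np.array([[a*sx/2,b*sy/2,z] for a in(-1,1) for b in(-1,1) for z in(z0,z1)])
GRIP=box(.022,.030,.124,.174)
TRAY=np.r_[box(.09,.12,0,.03),box(.096,.126,.028,.03)]
PAD=box(.16,.16,0,.006)
def place(P,x,y,z,yaw):
    c,s=np.cos(yaw),np.sin(yaw); return P@np.array([[c,-s,0],[s,c,0],[0,0,1]]).T+[x,y,z]
def hullmask(pts,k=4):
    m=np.zeros((420*k,560*k),np.uint8)
    cv2.fillConvexPoly(m,cv2.convexHull(np.round((pts+.5)*k).astype(np.int32)),1); return m
def onray(p,uv,z):
    M=np.array(p["world_to_cam"]); f=210/np.tan(np.radians(p["fovy"]/2))
    d=M[:3,:3].T@np.array([(uv[0]-p["cx"])/f,-(uv[1]-p["cy"])/f,-1]); c=-M[:3,:3].T@M[:3,3]
    return c+d*(z-c[2])/d[2]
def up(m,k=4): return cv2.resize(m.astype(np.uint8),None,fx=k,fy=k,interpolation=cv2.INTER_NEAREST)
def best(p,t,near):
    return min(viewer.trace(p,t),key=lambda d:np.hypot((d["rect"][0]+d["rect"][2])/2-near[0],(d["rect"][1]+d["rect"][3])/2-near[1]))["pixels"]
def brown(p,uv,R=22):
    hsv=cv2.cvtColor(p["pixels"],cv2.COLOR_RGB2HSV); m=(hsv[...,0]<16)&(hsv[...,1]>140)&(hsv[...,2]>40)
    w=np.zeros(m.shape,bool); w[uv[1]-R:uv[1]+R,uv[0]-R:uv[0]+R]=1; return m&w
def fit(obs,x0,steps):
    # obs: list of (picture, model points list, mask)
    tg=[(p,Ps,up(m)) for p,Ps,m in obs]
    def cost(v):
        e=0
        for p,Ps,m in tg:
            q=np.zeros_like(m)
            for P in Ps: q|=hullmask(proj(p,place(P,*v)))
            e+=1-(q&m).sum()/(q|m).sum()
        return e
    S=np.vstack([x0]+[np.array(x0)+np.eye(4)[i]*steps[i] for i in range(4) if steps[i]])
    f=[i for i in range(4) if steps[i]]
    full=lambda u:[u[f.index(i)] if i in f else x0[i] for i in range(4)]
    res=minimize(lambda u:cost(full(u)),[x0[i] for i in f],method="Nelder-Mead",options=dict(initial_simplex=S[:,f],xatol=2e-4,fatol=1e-4,maxiter=150))
    return full(res.x),res.fun
E
python3 - <<'E'
from h import *
ps={n:viewer.grab_frame(n) for n in("scene","side")}
gu={"scene":(322,245),"side":(305,218)}; tu={"scene":(318,275),"side":(302,280)}
obs=[];g=[]
pads=[]
for n,p in ps.items():
    b=brown(p,gu[n]); t=best(p,"tray",(318,265) if n=="scene" else (302,258))
    print(n,b.sum(),np.argwhere(b).mean(0)[::-1])
    g.append((p,[GRIP],b))
    # tray-only: close the trace, cut off rows above the rim
    obs.append((p,b,t)); pads.append((p,[PAD],best(p,"pad",(257,255))))
o=onray(ps["scene"],(322,245),.189); print(o)
v,f=fit(g,[o[0],o[1],.04,0],[.02,.02,.01,.3]); print("grip",np.round(v,4),f)
for yaw in(-.3,.0,.3):
    w,f=fit([(ps[n],[TRAY],cv2.morphologyEx((obs[i][2]&(np.arange(420)[:,None]>(258 if n=="scene" else 255))).astype(np.uint8),cv2.MORPH_CLOSE,np.ones((9,9)))) for i,n in enumerate(ps)],[v[0],v[1],.04,yaw],[.01,.01,0,.2]); print("tray",np.round(w,4),f)
q=onray(ps["scene"],(257,255),0)
pd,f=fit(pads,[q[0],q[1],0,0],[.02,.02,0,.3]); print("pad",np.round(pd,4),f)
pics=[]
for n,p in ps.items():
    c=tu[n]; im=cv2.resize(p["pixels"][:,:,::-1],None,fx=4,fy=4,interpolation=cv2.INTER_CUBIC)
    for P,vv,col in((GRIP,v,(0,255,0)),(TRAY,w,(0,0,255)),(PAD,pd,(255,0,0))):
        for s in ([P[:8],P[8:]] if len(P)>8 else [P]):
            cv2.polylines(im,[cv2.convexHull(np.round((proj(p,place(s,*vv))+.5)*4).astype(np.int32))],True,col,1)
    x,y=c[0]*4-250,c[1]*4-330; pics.append(im[y:y+500,x:x+390])
cv2.imwrite("pics/fit0.png",np.hstack(pics))
E
```

```text
scene 139 [322.31654676 244.43884892]
side 441 [304.37414966 218.59183673]
[ 0.48163267 -0.2391976   0.189     ]
grip [ 0.4834 -0.233   0.0369 -0.1015] 0.6017893200227032
tray [ 0.4786 -0.24    0.04    0.2474] 1.2300860458142058
tray [ 0.4785 -0.2403  0.04    0.2477] 1.2301902475064648
tray [ 0.4788 -0.2405  0.04    0.2422] 1.230058230890101
pad [ 0.4677 -0.0268  0.      0.265 ] 0.20807622683403626
```

View pics/fit0.png

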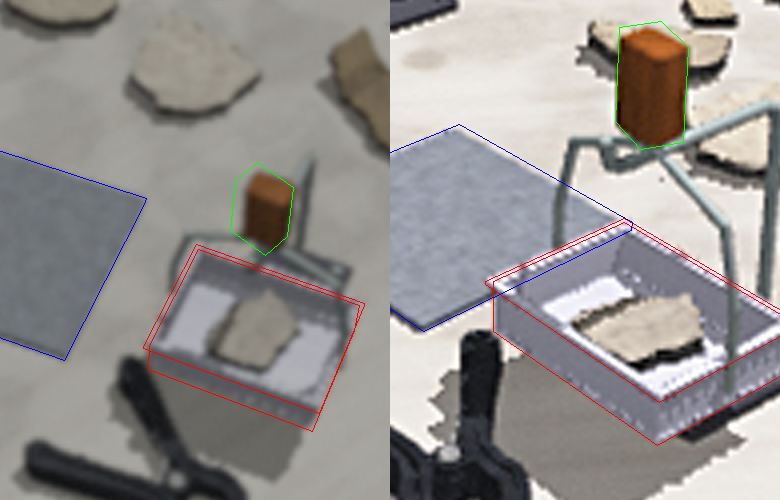

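```bash
cat >> h.py <<'E'
from scipy.spatial.transform import Rotation as Ro
def plan(pts,o=None):
    o=o or get_obs(); R=Ro.from_rotvec(o["orientation"]).as_matrix(); p=np.array(o["tcp_pos"])
    a=np.arctan2(R[1,1],R[0,1]); print("pos",np.round(p,4),"tooly yaw",round(a,3),"z",np.round(R[:,2],3),"j7",round(o["joints"][6],2),"t",round(o["clock"],2),"w",round(o["grip_width"],4),"F",np.round(o["contact_force"],1))
    for x,y,z,yw in pts:
        d=R.T@(np.array([x,y,z])-p); t=-((yw-a+np.pi/2)%np.pi-np.pi/2)
        print(np.round(d/.2,3),"turn",round(t/(np.pi/2),3))
E
python3 - <<'E'
from h import *
plan([(.254,.625,.33,1.82),(.40,.45,.34,1.82),(.50,.22,.34,1.82),(.48,-.24,.3,1.82)])
E
```

```text
pos [0.254  0.6254 0.2314] tooly yaw 1.185 z [ 0.  0. -1.] j7 -0.08 t 1.0 w 0.0857 F [ 0.4 -1.2  0.3]
[-0.001 -0.002 -0.493] turn -0.404
[-1.006 -0.538 -0.543] turn -0.404
[-1.902 -1.415 -0.543] turn -0.404
[-2.675 -3.584 -0.344] turn -0.404
```

Call:
play_rows --commands '[[[-1,0,0,-0.2,0],[-1,0,0,-0.4,0],[-1,-0.1,-0.05,-0.54,0],[-1,-0.25,-0.14,-0.54,0],[-1,-0.42,-0.23,-0.54,0],[-1,-0.6,-0.32,-0.54,0],[-1,-0.76,-0.42,-0.54,0],[-1,-0.9,-0.52,-0.54,0],[-1,-0.98,-0.7,-0.54,0],[-1,-1,-0.85,-0.54,0],[-1,-1,-1,-0.54,0],[-1,-1,-1,-0.54,0]]]'

```text
clock: 2.0
tcp_pos: [0.3638, 0.3592, 0.3396]
orientation: [-0.61, -3.081, 0.003]
contact_force: [0.6, -1.3, -0.5]
grip_width: 0.0854
gripper_force: 0.0
```

Call:
play_rows --commands '[[[-1,-0.1,-0.1,0,0],[-1,-0.23,-0.15,0,0],[-1,-0.35,-0.3,0,0],[-1,-0.47,-0.4,0,0],[-1,-0.6,-0.5,0,0],[-1,-0.7,-0.65,0,0],[-1,-0.8,-0.75,0,0],[-1,-0.85,-0.9,0,0],[-1,-0.9,-1,0,0],[-1,-0.9,-1,0,0]]]'

```text
clock: 2.83
tcp_pos: [0.4562, 0.1067, 0.3397]
orientation: [0.613, 3.08, -0.001]
contact_force: [-0.2, -0.7, -0.6]
grip_width: 0.0852
gripper_force: 0.0
```

```bash
python3 - <<'E'
from h import *
plan([(.47,-.16,.33,1.82)])
E
```

```text
pos [0.4562 0.1067 0.3397] tooly yaw 1.178 z [ 0.001 -0.001 -1.   ] j7 0.83 t 2.83 w 0.0852 F [-0.2 -0.7 -0.6]
[-0.574 -1.205  0.05 ] turn -0.409
```

Call:
play_rows --commands '[[[-1,-0.08,-0.16,0,-0.06],[-1,-0.16,-0.32,0,-0.12],[-1,-0.24,-0.48,0,-0.19],[-1,-0.32,-0.64,0,-0.25],[-1,-0.4,-0.8,0,-0.32],[-1,-0.48,-0.96,0,-0.38],[-1,-0.52,-1,0,-0.41],[-1,-0.52,-1,0,-0.41],[-1,-0.52,-1,0,-0.41],[-1,-0.52,-1,0,-0.41]]]'

```text
clock: 3.67
tcp_pos: [0.477, -0.1109, 0.3392]
orientation: [0.406, -3.115, -0.001]
contact_force: [0.2, 0.5, -0.8]
grip_width: 0.0849
gripper_force: 0.0
```

```bash
python3 - <<'E'
from h import *
o=get_obs();p=viewer.grab_frame("wrist"); cv2.imwrite("pics/w1.png",p["pixels"][:,:,::-1])
plan([(.48,-.24,.30,1.82)],o)
print(p["fovy"],p["cx"],p["cy"],np.round(p["hand_eye"],3).tolist())
for t in("tray_grip","tray","pad","hook_stand_a"):
    for d in viewer.trace(p,t)[:2]: print(t,d["score"],d["rect"])
E
```

```text
pos [ 0.477  -0.1109  0.3392] tooly yaw 1.83 z [-0.  0. -1.] j7 1.98 t 3.67 w 0.0849 F [ 0.2  0.5 -0.8]
[ 0.151 -0.628  0.196] turn 0.006
65.70646984690485 277.8814418509957 207.95521737772822 [[-0.0, 0.957, 0.291, 0.074], [1.0, 0.0, -0.0, 0.001], [-0.0, 0.291, -0.957, -0.142], [0.0, 0.0, 0.0, 1.0]]
tray_grip 0.85 [124.9, 109.7, 230.3, 186.1]
tray_grip 0.7 [38.6, 174.3, 144.5, 271.5]
tray 0.93 [123.7, 112.0, 234.9, 185.1]
tray 0.91 [38.0, 177.1, 143.3, 267.0]
hook_stand_a 0.73 [152.6, 126.9, 217.5, 236.2]
hook_stand_a 0.73 [442.1, 225.8, 536.9, 311.2]
```

View pics/w1.png

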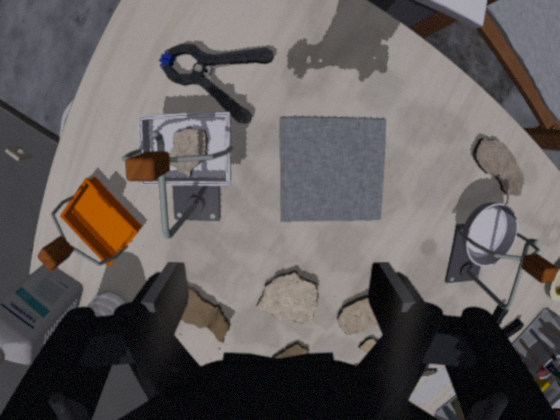

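Call:
play_rows --commands '[[[-1,0.04,-0.15,0.02,0],[-1,0.08,-0.3,0.05,0],[-1,0.11,-0.45,0.1,0],[-1,0.15,-0.6,0.15,0],[-1,0.15,-0.63,0.15,0],[-1,0.15,-0.63,0.15,0],[-1,0.15,-0.63,0.15,0]]]'

```text
clock: 4.5
tcp_pos: [0.4801, -0.2413, 0.3093]
orientation: [0.405, -3.115, -0.001]
contact_force: [0.7, 1.0, 0.5]
grip_width: 0.0853
gripper_force: 0.0
```

```bash
cat >> h.py <<'E'
def wproj(p,o,X):
    f=210/np.tan(np.radians(p["fovy"]/2)); R=Ro.from_rotvec(o["orientation"]).as_matrix()
    t=(np.atleast_2d(X)-o["tcp_pos"])@R; H=np.array(p["hand_eye"])
    c=(t-H[:3,3])@H[:3,:3]; a,b,d=c[:,0],-c[:,1],-c[:,2]
    rho=np.hypot(a,b); th=np.arctan2(rho,d); s=f*th/np.maximum(rho,1e-9)
    return np.c_[p["cx"]+a*s,p["cy"]+b*s]
E
python3 - <<'E'
from h import *
o=get_obs();p=viewer.grab_frame("wrist"); plan([],o)
im=cv2.resize(p["pixels"][:,:,::-1],(784,588),interpolation=cv2.INTER_CUBIC); k=1.4
for P,v,c in((GRIP,(.4845,-.237,.04,.247),(0,255,0)),(TRAY[8:],(.4786,-.2403,.04,.247),(0,0,255)),(PAD,(.4677,-.0268,0,.265),(255,0,0))):
    cv2.polylines(im,[cv2.convexHull(np.round((wproj(p,o,place(P,*v))+.5)*k).astype(np.int32))],True,c,1)
cv2.imwrite("pics/w2.png",im)
hsv=cv2.cvtColor(p["pixels"],cv2.COLOR_RGB2HSV); m=((hsv[...,0]<16)&(hsv[...,1]>130)&(hsv[...,2]>40)&(hsv[...,2]<170)).astype(np.uint8)
n,_,st,ce=cv2.connectedComponentsWithStats(m)
for i in range(1,n):
    if st[i,4]>200: print(st[i],ce[i])
print(wproj(p,o,place(GRIP,.4845,-.237,.04,.247)).round(1).tolist())
E
```

```text
pos [ 0.4801 -0.2413  0.3093] tooly yaw 1.829 z [-0.  0. -1.] j7 2.33 t 4.5 w 0.0853 F [0.7 1.  0.5]
[515  45  45  75 719] [542.85674548  79.3379694 ]
[ 263  187   37   38 1114] [280.62836625 208.31956912]
[ 119  199   93   83 2198] [162.63239308 243.93403094]
[111 273  33  34 503] [126.34393638 290.73359841]
[[264.1, 188.1], [261.5, 203.3], [297.1, 188.5], [300.9, 203.8], [264.1, 211.2], [261.6, 230.4], [296.5, 211.5], [300.0, 230.8]]
```

View pics/w2.png

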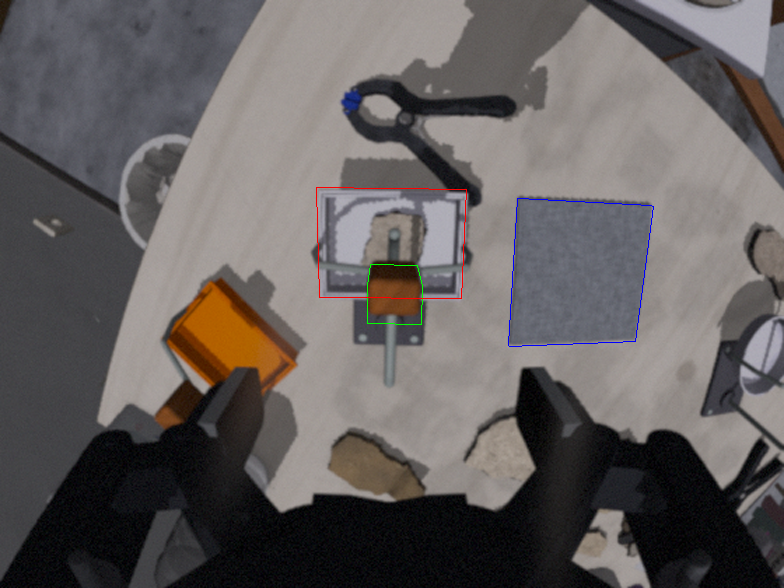

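Call:
play_rows --commands '[[[-1,-0.011,0.015,0.12,0.006],[-1,-0.011,0.015,0.24,0.006],[-1,-0.011,0.015,0.36,0.006],[-1,-0.011,0.015,0.46,0.006],[-1,-0.011,0.015,0.54,0.006],[-1,-0.011,0.015,0.61,0.006],[-1,-0.011,0.015,0.665,0.006],[-1,-0.011,0.015,0.665,0.006],[-1,-0.011,0.015,0.665,0.006]]]'

```text
clock: 5.3
tcp_pos: [0.4815, -0.2376, 0.1764]
orientation: [0.392, -3.117, -0.001]
contact_force: [0.4, -0.5, 0.3]
grip_width: 0.0855
gripper_force: 0.0
```

```bash
python3 - <<'E'
from h import *
plan([])
p=viewer.grab_frame("side"); q=viewer.grab_frame("wrist")
a=cv2.resize(p["pixels"][150:330,220:400,::-1],(400,400)); b=cv2.resize(q["pixels"][100:400,130:430,::-1],(400,400))
cv2.imwrite("pics/g3.png",np.hstack([a,b]))
E
```

```text
pos [ 0.4815 -0.2376  0.1764] tooly yaw 1.821 z [-0.     0.001 -1.   ] j7 2.43 t 5.3 w 0.0855 F [ 0.4 -0.5  0.3]
```

View pics/g3.png

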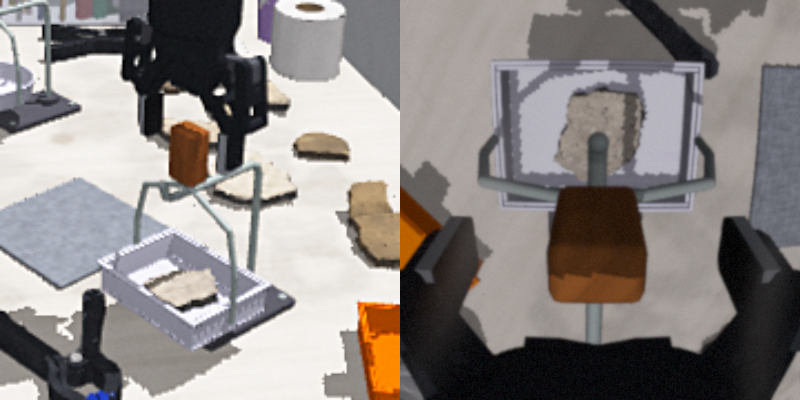

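The grip block stands midway between the open fingers, with the tray and sherd hanging below it, so I'm closing now.

Call:
play_rows --commands '[[[-0.4,0,0,0,0],[0,0,0,0,0],[0.2,0,0,0,0],[0.4,0,0,0,0],[1,0,0,0,0],[1,0,0,0,0],[1,0,0,0,0],[1,0,0,0,0],[1,0,0,0,0],[1,0,0,0,0],[1,0,0,0,0],[1,0,0,0,0]]]' --grip_force 60

```text
clock: 6.4
tcp_pos: [0.4814, -0.2389, 0.1765]
orientation: [-0.39, 3.117, -0.001]
contact_force: [0.2, -1.0, 3.8]
grip_width: 0.0293
gripper_force: 60.2
```

Call:
play_rows --commands '[[[1,0,0,-0.01,0],[1,0,0,-0.03,0],[1,0,0,-0.06,0],[1,0,0,-0.09,0],[1,0,0,-0.12,0],[1,0,0,-0.15,0],[1,0,0,-0.17,0],[1,0,0,-0.18,0],[1,0,0,-0.18,0],[1,0,0,-0.18,0]]]'

```text
clock: 7.23
tcp_pos: [0.4811, -0.2386, 0.2123]
orientation: [-0.39, 3.117, 0.0]
contact_force: [-0.1, 0.1, -3.7]
grip_width: 0.0296
gripper_force: 59.6
```

```bash
python3 - <<'E'
from h import *
plan([])
p=viewer.grab_frame("side"); q=viewer.grab_frame("wrist")
a=cv2.resize(p["pixels"][130:330,210:410,::-1],(400,400)); b=cv2.resize(q["pixels"][100:400,130:430,::-1],(400,400))
cv2.imwrite("pics/g4.png",np.hstack([a,b]))
E
```

```text
pos [ 0.4811 -0.2386  0.2123] tooly yaw 1.82 z [ 0.  0. -1.] j7 2.4 t 7.23 w 0.0296 F [-0.1  0.1 -3.7]
```

View pics/g4.png

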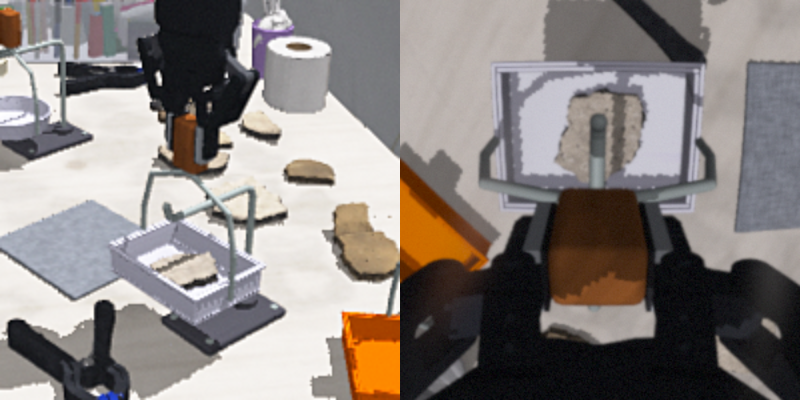

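Call:
play_rows --commands '[[[1,0.01,0,0,0],[1,0.03,0,0,0],[1,0.06,0,0,0],[1,0.1,0,0,0],[1,0.15,0,0,0],[1,0.2,0,0,0],[1,0.25,0,0,0],[1,0.3,0,0,0],[1,0.34,0,0,0],[1,0.37,0,0,0],[1,0.385,0,0,0],[1,0.39,0,0,0]]]'

```text
clock: 8.33
tcp_pos: [0.4051, -0.258, 0.2124]
orientation: [-0.389, 3.117, 0.0]
contact_force: [-0.9, -0.5, -2.0]
grip_width: 0.0294
gripper_force: 59.6
```

```bash
python3 - <<'E'
from h import *
plan([(.4677,-.0268,.2365,1.82)])
ps=[viewer.grab_frame(n) for n in("scene","side")]
for p in ps: print(best(p,"pad",(257,255)).sum())
for pred in [(.4677,-.0268)]:
  for p in ps: print(proj(p,[[*pred,0.006]]))
E
```

```text
pos [ 0.4051 -0.258   0.2124] tooly yaw 1.819 z [ 0.  0. -1.] j7 2.43 t 8.33 w 0.0294 F [-0.9 -0.5 -2. ]
[-0.588  1.044 -0.12 ] turn -0.001
334
1547
[[257.3614005  252.21066017]]
[[252.10582794 250.55153866]]
```

Call:
play_rows --commands '[[[1,0,0.01,0,0],[1,0,0.03,-0.01,0],[1,0,0.07,-0.02,0],[1,0,0.12,-0.04,0],[1,-0.01,0.18,-0.06,0],[1,-0.03,0.25,-0.08,0],[1,-0.06,0.32,-0.1,0],[1,-0.1,0.39,-0.11,0],[1,-0.14,0.45,-0.12,0],[1,-0.17,0.5,-0.12,0],[1,-0.19,0.53,-0.12,0],[1,-0.2,0.54,-0.12,0]]]'

```text
clock: 9.53
tcp_pos: [0.418, -0.142, 0.2363]
orientation: [-0.393, 3.117, 0.001]
contact_force: [1.1, 0.5, -2.8]
grip_width: 0.0291
gripper_force: 59.6
```

Call:
play_rows --commands '[[[1,-0.01,0.01,0,0],[1,-0.02,0.03,0,0],[1,-0.05,0.07,0,0],[1,-0.09,0.12,0,0],[1,-0.14,0.18,0,0],[1,-0.19,0.25,0,0],[1,-0.24,0.32,0,0],[1,-0.29,0.38,0,0],[1,-0.33,0.43,0,0],[1,-0.36,0.47,0,0],[1,-0.38,0.49,0,0],[1,-0.39,0.5,0,0]]]'

```text
clock: 10.53
tcp_pos: [0.469, -0.0266, 0.2362]
orientation: [0.391, -3.117, 0.0]
contact_force: [0.0, 0.4, -2.7]
grip_width: 0.0294
gripper_force: 59.6
```

Call:
play_rows --commands '[[[1,0,0,0,0],[1,0,0,0,0],[1,0,0,0,0],[1,0,0,0,0]]]'

```text
clock: 10.87
tcp_pos: [0.4685, -0.0279, 0.2363]
orientation: [0.388, -3.118, -0.0]
contact_force: [0.1, -0.1, -3.1]
grip_width: 0.0295
gripper_force: 59.6
```

```bash
python3 - <<'E'
from h import *
o=get_obs()
p=viewer.grab_frame("side"); q=viewer.grab_frame("wrist"); plan([(.4677,-.0268,.2365,1.82)],o)
a=cv2.resize(p["pixels"][130:330,150:350,::-1],(400,400)); 
b=q["pixels"].copy()
x,y,_=o["tcp_pos"]
for P,v,c in((TRAY[8:],(x,y,.1,.247),(255,0,0)),(PAD,(.4677,-.0268,0,.265),(0,0,255))):
    cv2.polylines(b,[cv2.convexHull(np.round(wproj(q,o,place(P,*v))).astype(np.int32))],True,c,1)
b=cv2.resize(b[100:400,130:430,::-1],(400,400)); cv2.imwrite("pics/f5.png",np.hstack([a,b]))
E
```

```text
pos [ 0.4685 -0.0279  0.2363] tooly yaw 1.818 z [-0.  0. -1.] j7 1.83 t 10.87 w 0.0295 F [ 0.1 -0.1 -3.1]
[ 0.002  0.006 -0.001] turn -0.001
```

View pics/f5.png

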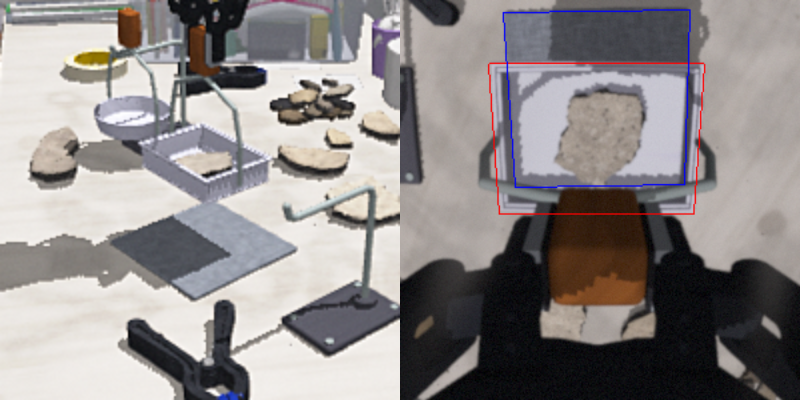

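The tray is level over the mat with the sherd still in it, and both the tray and mat outlines match the picture.

```bash
python3 -c "
from bench import r
print(r.hand_in())"
```

```text
the job is handed in; nothing more can be done
None
```

The tray is off its hook and held level and still over the middle of the mat, its underside about 10 cm above the desk and the sherd still in it; the job was handed in at about 11 s, and no verdict was returned.

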